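Hold the field probe in the reference ring

TASK

Zero the long-stemmed probe: take it gently by its grip (squeezing with no more than about 15 N a finger) and lift it out of the rack, then lower its stem through the guide hole of the measuring stand, never touching the stand, until the tip is halfway down the reference ring below. Finish while still holding it there, upright, still, centred and touching nothing but the fingers, so that the reading can be taken; leave the short probe in the rack and the other things on the bench alone.

Things in the scene. Friction and masses are not known exactly. Their poses are not given: they have to be found in the camera images.
- long_probe_grip (a point): centre of the long probe's upright square grip (aluminium, 20 x 20 mm, 46 mm high, dark grooves, black cap 5 mm high on top); 27 mm above the shoulder's underside, 117 mm above the tip. z points up along the probe, x and y are square to the grip's flat sides
- long_probe_tip (a point): the lower end of the long probe's stem (on its axis); same axes as the grip
- long_probe: long probe, loose, 0.09 to 0.15 kg: square grip, below it a round shoulder (24 mm across, 4 mm thick) that rests on the rack's top plate, below that a steel stem 8 mm across, 90 mm long. It has the longer grip and longer stem of the two. Origin: centre of the shoulder's underside, z up along the probe
- short_probe: short probe of the same make, beside the long one in the rack: grip 20 x 20 x 30 mm, stem 50 mm; origin at the centre of the shoulder's underside. To be left hanging
- rack: fixed probe rack: base, two end walls and a grey top plate 50 x 150 mm (long side along the rack's y), top face 115 mm above the bench; two through holes of 14 mm at y = +42 and -42 mm. Either probe may hang in either hole; rack and stand may swap sides of the bench. Origin: centre of its underside on the bench
- stand: fixed stand: base 110 x 110 x 12 mm, four posts, guide plate 100 x 100 mm, 68 to 80 mm above the bench, with a 20 mm guide hole in its centre (screw heads at its corners stand 3 mm higher); on the base, on the same axis, the steel reference ring (42 mm outside, 20 mm bore, 12 to 32 mm above the bench). Origin: centre of its underside, z up
- guide_hole (a point): centre of the guide hole at the top face of the guide plate, 80 mm above the bench
- ring_center (a point): centre of the reference ring's bore at half its height, 22 mm above the bench: where the tip has to be held
- stator: bystander: stator pack 58 x 58 x 31 mm with a green insulator ring; origin at the centre of its underside
- plug_gauge: bystander: steel plug gauge lying on the bench, 110 mm long, 19 mm wide; origin at the centre of its underside
- stamp: bystander: turned wooden stamp, 32 mm across, 63 mm high; origin at the centre of its underside
- casting: bystander: grey cast body 51 x 55 x 42 mm; origin at the centre of its underside
- tape_roll: bystander: roll of yellow tape lying flat, 90 mm across, 24 mm high; origin at the centre of its underside
- glue_bottle: bystander: small bottle with a pointed white nozzle, 38 mm across, 108 mm high; origin at the centre of its underside
Mind the look-alikes: they are no part of the job. What is shaped like the long_probe but turquoise or yellow is not meant.

How it is judged:
By the outcome, as a careful person would: the job done as asked, in the order asked, and still so for the second after the job is handed in, while the arm keeps its last pose, push and grip.
It also fails if it takes over 54 s, if anything falls off the work surface, if the arm or the gripper's body presses on something with over 40 N, if the wrist force passes 120 N, or if a joint passes its speed limit or range.

ROBOT

A 6-joint arm with a two-finger parallel gripper is mounted at the origin on a cart in front of the work surface, level with it; the furniture and walls round the work are solid. World frame = base frame: x ahead of the robot, y to its left, z up, the work surface at z = 0. Lengths are in m, angles in rad, forces in N, time in s.
With the tool pointing down it reaches from about 0.275 to 0.975 m from the base axis. Payload 8.4 kg.
Tool frame: the origin (TCP) lies at the centre of the arm's flange, where the gripper is bolted on; the fingertips stand 190 mm ahead of it and the grasp point (between the pads) lies 171 mm ahead of it; z points along the fingers, y is the line along which they close (so a half turn about z gives the same grasp; the last joint's range is limited). The gripper opens to 92 mm and grips with 3 to 60 N. Pads are 20 mm wide; open, the fingers measure 128 mm over their backs; the gripper's body (75 mm by 189 mm) begins 69 mm behind the grasp point.
Start: joints at [-1.341, 0.353, 1.633, -0, 1.155, -0.002], TCP at [0.144, -0.608, 0.405] pointing down, gripper open.
Joint ranges: [-2.63, 2.63], [-0.92, 2.1], [0.06, 2.66], [-1.3, 4.44], [0, 2.69], [-3.02, 3.02]. Speed limits (rad/s): [2.22, 2.22, 2.79, 3.14, 3.14, 3.14].

INTERFACE

Orientations are given as a unit quaternion [w, x, y, z].
In Python, from rig import read_state, read_camera, r gives the robot as it stands.
- The arm moves only by the shell command python3 -m crank 'ROWS' [FORCE]. ROWS is JSON, a list of rows, each an object with "travel": the shift along the tool's x, y, z normalised to -1 to 1, where 1 is 20 cm, a list of three; "turn": the turn, a rotation vector about the tool's x, y, z normalised to -1 to 1, where 1 is 60 degrees, a list of three; "grip": the opening in per cent of the stroke, from 0 (shut) to 100 (fully open). In form: [{"travel": [tx, ty, tz], "turn": [wx, wy, wz], "grip": grip}, ...]. A call has 1 to 10 rows; each row is the pose to reach, as a shift and turn from the pose commanded when the call began, along the tool's axes at that moment; what a row does not reach only later rows make up. A row lasts 1/10 s, in which the tool goes at most 50 mm and 8.59 degrees, less where a joint would pass 70% of its speed; a pose out of reach is approached as far as the arm can. A call with a number of a shift or a turn outside -1 to 1 is refused whole. A call with a gripper value outside its range is refused whole. The fingers move at their own pace and stop on an object; FORCE is the grip in N (left out, the last holds). Time passes only in rows, so rows that repeat a pose let the fingers close. It gives the time, the measured TCP pose, the force, the opening and the grip force at its end, in the units of the state.
- read_state(): the state, without advancing time (a new reading comes with each control period).
- read_camera(name): name is "side" or "top" or "wrist"; returns a dict with "img" (400x640x3 uint8, red, green, blue), "z_map" (400x640 float32, m along the optical axis (not along the pixel's ray), 0 where there is no reading), "camera_matrix" (3x3 intrinsics, pixels), "origin" and "orientation" of the camera in the world; the wrist camera has in their place "mount" (4x4, takes a point from camera to tool coordinates, whose origin is the TCP and whose axes are the flange's). Camera axes: x right, y up, looking along -z (the intrinsics and any distortion apply to the point x, -y, -z); pixel columns grow to the right and rows downward; lengths in m; the calibration is good to about 2 mm. A picture is of the moment at which its call begins: read the wrist's pose just before it.
- r.close_job(): hands the job in; it is judged then, once.
The state is a dict: "t": time; "joint_positions": joint angles; "qd": joint speeds; "effort": joint torques, N m; "tool_pos": TCP position; "ee_rot": TCP orientation; "wrist_force": force on the tool from outside, world axes, zero at the start; "ft_torque": the same for the moment, N m; "opening": finger opening in m; "grasp_force": force on a finger pad.
Only numpy, scipy, OpenCV 4.12 (cv2) and the standard library are available. Lean on these libraries where they do the work, as an engineer would, in place of code of your own. Each camera call takes 0.05 s, during which the arm holds its last target. There are 200 camera calls.

## Working session

There is one attempt and no reset: what is moved stays moved. The work goes in short steps, Python scripts to look and compute and a shell command to move; the robot and the scene stay as the last step left them, time stands still between calls to the robot, and variables do not carry over. Pictures are saved under pics/ and viewed, at most 13 in all, crops included, and the job is handed in when it is done.

```bash
mkdir -p pics; ls; cat > h.py <<'E'
import numpy as np, cv2
from scipy.spatial.transform import Rotation as R
from rig import read_state, read_camera, r
def Rq(q): return R.from_quat([q[1],q[2],q[3],q[0]]).as_matrix()
def cam(n):
    s=read_state(); c=read_camera(n)
    K=np.array(c["camera_matrix"])
    if n=="wrist":
        T=np.array(c["mount"]); A=Rq(s["ee_rot"])
        Rc=A@T[:3,:3]; o=A@T[:3,3]+np.array(s["tool_pos"])
    else: 
        o=np.array(c["origin"]); q=np.array(c["orientation"]); Rc=q if q.shape==(3,3) else Rq(q)
    return c,K,Rc,o
def ray(K,Rc,u,v):
    d=np.array([(u-K[0,2])/K[0,0],-(v-K[1,2])/K[1,1],-1.0]); return Rc@d
def onplane(K,Rc,o,u,v,z):
    d=ray(K,Rc,u,v); return o+d*(z-o[2])/d[2]
def cloud(c,K,Rc,o):
    v,u=np.mgrid[0:400,0:640]; z=c["z_map"]
    P=np.stack([(u-K[0,2])/K[0,0]*z,-(v-K[1,2])/K[1,1]*z,-z],-1)
    return P@Rc.T+o
E
python3 - <<'E'
from h import *
for n in("top","side"):
    c,K,Rc,o=cam(n); print(n,[k for k in c],K.round(1).tolist(),o,Rc.round(3).tolist())
    cv2.imwrite(f"pics/{n}0.png",c["img"][:,:,::-1]); np.savez(n+"0.npz",img=c["img"],z=c["z_map"])
print(read_state())
E
```

```text
pics
top ['img', 'z_map', 'camera_matrix', 'origin', 'orientation'] [[457.7, 0.0, 317.5], [0.0, 457.7, 206.1], [0.0, 0.0, 1.0]] [0.38100946 0.18319275 1.58738393] [[-0.011, 0.991, -0.132], [-0.999, -0.005, 0.041], [0.04, 0.132, 0.99]]
side ['img', 'z_map', 'camera_matrix', 'origin', 'orientation'] [[419.1, 0.0, 322.6], [0.0, 419.1, 198.2], [0.0, 0.0, 1.0]] [ 0.541369   -0.81317953  0.58598943] [[0.999, 0.034, -0.03], [-0.042, 0.444, -0.895], [-0.018, 0.895, 0.445]]
{'t': 0.1, 'joint_positions': array([-1.34136762e+00,  3.53555917e-01,  1.63404935e+00,  7.86026345e-06,
        1.15518717e+00, -2.40826085e-03]), 'qd': array([-0.00036783, -0.00110877, -0.00291709,  0.00075392, -0.00026429,
       -0.00114157]), 'effort': array([-1.90909277e-04, -5.94903159e+01, -3.34930730e+01,  6.99902605e-02,
        1.84245163e-02, -1.43621588e-05]), 'tool_pos': array([ 0.14355259, -0.60807773,  0.40405743]), 'ee_rot': array([-5.96437598e-04,  9.93288977e-01,  1.15657457e-01, -6.43761485e-05]), 'wrist_force': array([ 0.11358554, -0.3931105 , -0.10392398]), 'ft_torque': array([-0.02257573, -0.00328293, -0.05540768]), 'grasp_force': 0.0, 'opening': 0.09177120544175771}
```

View pics/top0.png

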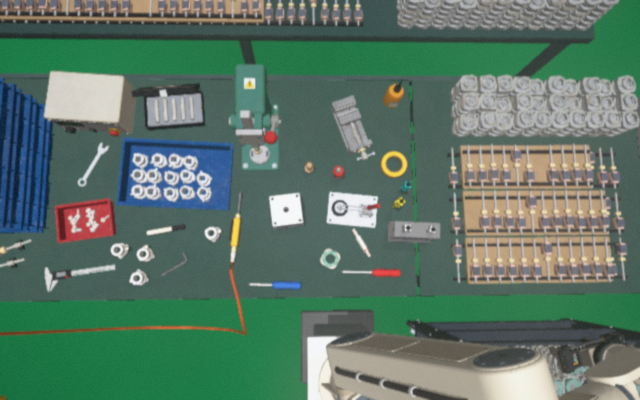

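View pics/side0.png

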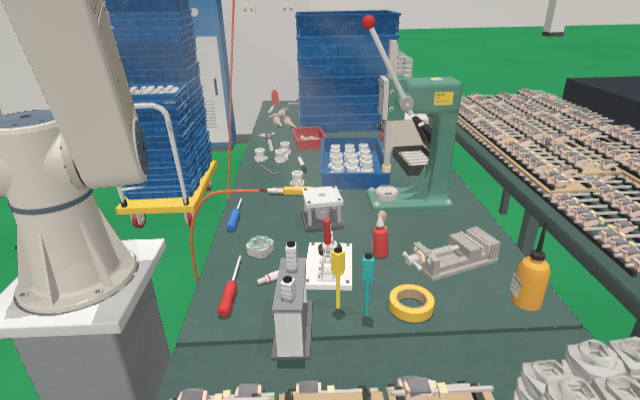

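The top view shows the rack at about (414,231) with probe caps near (404,231) and (432,231), and the stand at (286,210). In the side view the rear probe at (291,255) has the longer grip. Turquoise and yellow decoys stand beside the rack.

```bash
python3 - <<'E'
from h import *
c,K,Rc,o=cam("top"); P=cloud(c,K,Rc,o); img=c["img"]
def reg(n,u0,u1,v0,v1,z0,z1):
    Q=P[v0:v1,u0:u1].reshape(-1,3); Q=Q[(Q[:,2]>z0)&(Q[:,2]<z1)]
    (cx,cy),(w,h),a=cv2.minAreaRect(Q[:,:2].astype(np.float32)*1000)
    print(n,len(Q),Q.mean(0).round(4),np.median(Q[:,2]).round(4),"rect",round(cx,1),round(cy,1),round(w,1),round(h,1),round(a,2),"zmax",Q[:,2].max().round(3))
print("bench z",np.median(P[160:175,290:300,2]))
reg("stand",260,310,185,235,.06,.1)
reg("rackplate",380,450,212,250,.105,.125)
reg("probeA",395,415,215,245,.13,.25)
reg("probeB",420,445,215,245,.13,.25)
d=img[175:255,265:450]
cv2.imwrite("pics/a.png",cv2.resize(d,None,fx=4,fy=4,interpolation=2)[:,:,::-1])
c,K,Rc,o=cam("side"); P=cloud(c,K,Rc,o);img=c["img"]
reg("stand",295,350,180,235,.06,.1)
reg("decoyT",355,380,245,325,.05,.3)
reg("decoyY",326,348,235,310,.05,.3)
reg("rackplate",265,315,255,325,.105,.12)
reg("A",283,300,238,275,.13,.25);reg("B",278,298,275,302,.13,.25)
cv2.imwrite("pics/b.png",cv2.resize(img[170:360,240:400],None,fx=3,fy=3,interpolation=2)[:,:,::-1])
E
```

```text
bench z -0.00032569579929786485
stand 891 [0.5707 0.2257 0.0797] 0.0798 rect 572.1 225.7 101.4 99.8 6.65 zmax 0.092
rackplate 587 [ 0.4974 -0.1994  0.1155] 0.1156 rect 498.2 -200.4 151.5 50.3 87.34 zmax 0.125
probeA 58 [ 0.4998 -0.1556  0.1627] 0.1655 rect 500.5 -157.4 20.2 19.1 1.43 zmax 0.178
probeB 53 [ 0.4954 -0.2398  0.1485] 0.1509 rect 496.1 -242.2 22.0 20.5 70.99 zmax 0.161
stand 759 [0.5734 0.2139 0.077 ] 0.0784 rect 580.8 160.0 100.4 242.4 6.76 zmax 0.089
decoyT 368 [ 0.6441 -0.175   0.1121] 0.1156 rect 644.2 -170.6 23.4 22.8 74.35 zmax 0.146
decoyY 555 [ 0.5866 -0.1214  0.104 ] 0.1073 rect 583.6 -59.8 27.0 198.6 3.8 zmax 0.145
rackplate 1189 [ 0.5005 -0.2164  0.1136] 0.1139 rect 500.0 -198.4 153.9 50.1 87.11 zmax 0.12
A 242 [ 0.5024 -0.1638  0.1526] 0.1542 rect 502.2 -157.8 22.3 20.0 87.04 zmax 0.17
B 214 [ 0.4983 -0.246   0.1439] 0.1452 rect 498.0 -241.1 20.8 20.7 70.1 zmax 0.154
```

View pics/b.png

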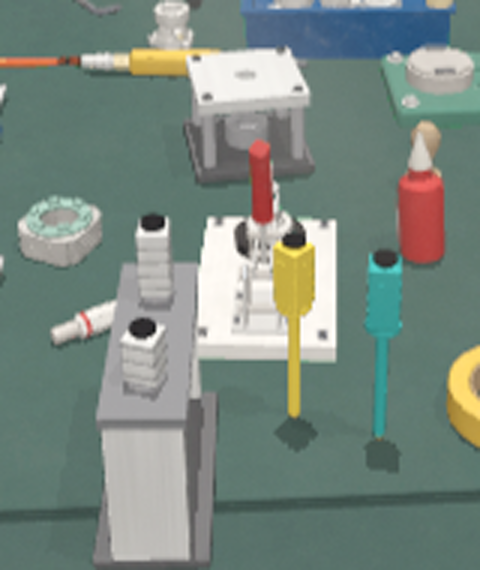

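View pics/a.png

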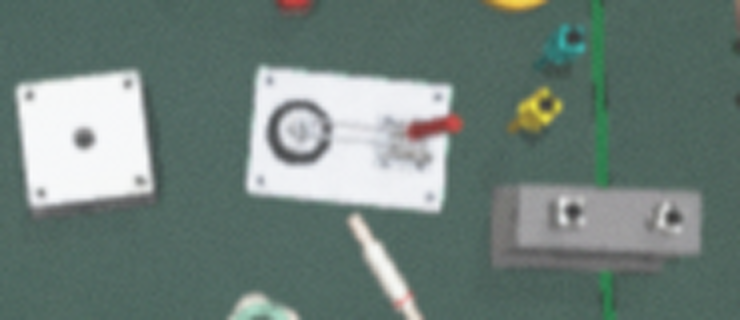

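```bash
cat >> h.py <<'E'
def go(p,yaw_y,n=1):
    """print travel/turn (tool axes) to TCP p with tool z down and tool y at azimuth yaw_y (deg)"""
    s=read_state(); A=Rq(s["ee_rot"]); a=np.radians(yaw_y)
    y=np.array([np.cos(a),np.sin(a),0]); z=np.array([0,0,-1.]); B=np.stack([np.cross(y,z),y,z],1)
    print("travel",(A.T@(np.array(p)-s["tool_pos"])/.2).round(4),"turn",(np.degrees(R.from_matrix(A.T@B).as_rotvec())/60).round(4))
E
python3 - <<'E'
from h import *
go([.50,-.16,.48],0)
c=read_camera("wrist"); print(c["mount"].round(4).tolist(),c["camera_matrix"].round(1).tolist())
E
```

```text
travel [ 2.2494 -1.7717 -0.3773] turn [-6.0000e-04 -5.0000e-04 -1.2786e+00]
[[0.0003, 0.9639, 0.2664, 0.076], [1.0, -0.0004, 0.0001, -0.0001], [0.0002, 0.2664, -0.9639, 0.021], [0.0, 0.0, 0.0, 1.0]] [[330.9, 0.0, 317.5], [0.0, 330.9, 200.2], [0.0, 0.0, 1.0]]
```

```bash
python3 -m crank '[{"travel":[0.2,-0.15,-0.35],"turn":[0,0,-0.12],"grip":100},{"travel":[1,-0.8,-0.38],"turn":[0,0,-0.9],"grip":100},{"travel":[1,-0.8,-0.38],"turn":[0,0,-0.9],"grip":100},{"travel":[1,-0.8,-0.38],"turn":[0,0,-0.9],"grip":100},{"travel":[1,-0.8,-0.38],"turn":[0,0,-0.9],"grip":100},{"travel":[1,-0.8,-0.38],"turn":[0,0,-0.9],"grip":100},{"travel":[1,-0.8,-0.38],"turn":[0,0,-0.9],"grip":100},{"travel":[1,-0.8,-0.38],"turn":[0,0,-0.9],"grip":100},{"travel":[1,-0.8,-0.38],"turn":[0,0,-0.9],"grip":100},{"travel":[1,-0.8,-0.38],"turn":[0,0,-0.9],"grip":100}]'
python3 -c "
from h import *
go([.50,-.16,.48],0)"
```

```text
t: 1.25
tool_pos: [0.3011, -0.4071, 0.4804]
ee_rot: [-0.0, 0.833, 0.553, -0.0]
wrist_force: [-0.4, -0.4, 0.3]
opening: 0.0918
grasp_force: 0.0
travel [1.5247 0.4363 0.0023] turn [-4.000e-04 -2.000e-04 -3.811e-01]
```

```bash
python3 -m crank '[{"travel":[0.25,0.1,0],"turn":[0,0,-0.1],"grip":100},{"travel":[0.5,0.15,0],"turn":[0,0,-0.2],"grip":100},{"travel":[0.75,0.22,0],"turn":[0,0,-0.3],"grip":100},{"travel":[1,0.29,0],"turn":[0,0,-0.38],"grip":100},{"travel":[1,0.29,0],"turn":[0,0,-0.38],"grip":100}]'
python3 -m crank '[{"travel":[0.15,0.05,0],"turn":[0,0,0],"grip":100}]'
python3 -c "
from h import *
go([.50,-.16,.48],0)"
```

```text
t: 1.75
tool_pos: [0.4342, -0.242, 0.4805]
ee_rot: [-0.0, 0.705, 0.709, 0.001]
wrist_force: [0.4, -0.2, 1.1]
opening: 0.0917
grasp_force: 0.0
t: 1.85
tool_pos: [0.4426, -0.2152, 0.4805]
ee_rot: [0.0, 0.707, 0.707, -0.001]
wrist_force: [0.4, -0.2, -0.3]
opening: 0.0922
grasp_force: 0.0
travel [0.276  0.2866 0.0019] turn [-0.0005  0.0009 -0.0007]
```

```bash
python3 -m crank '[{"travel":[0.15,0.15,0],"turn":[0,0,0],"grip":100},{"travel":[0.276,0.287,0.1],"turn":[0,0,0],"grip":100},{"travel":[0.276,0.287,0.25],"turn":[0,0,0],"grip":100},{"travel":[0.276,0.287,0.25],"turn":[0,0,0],"grip":100},{"travel":[0.276,0.287,0.25],"turn":[0,0,0],"grip":100}]'
python3 - <<'E'
from h import *
c,K,Rc,o=cam("wrist"); P=cloud(c,K,Rc,o); img=c["img"]
cv2.imwrite("pics/w1.png",img[:,:,::-1])
Z=P[...,2]
for n,z0,z1,y0,y1 in(("top long",.158,.18,-.19,-.12),("grip long",.122,.18,-.19,-.12),("plate",.108,.119,-.4,0),("short",.13,.16,-.27,-.21)):
    m=(Z>z0)&(Z<z1)&(P[...,1]>y0)&(P[...,1]<y1)&(abs(P[...,0]-.5)<.06)
    Q=P[m]; 
    if len(Q)>5:
        v,u=np.where(m); print(n,len(Q),Q.mean(0).round(4),np.median(Q[:,2]).round(4),cv2.minAreaRect(Q[:,:2].astype(np.float32)*1000),"px",u.mean().round(),v.mean().round())
print(read_state()["tool_pos"],read_state()["joint_positions"])
E
```

```text
t: 2.35
tool_pos: [0.4991, -0.1602, 0.4306]
ee_rot: [-0.001, 0.707, 0.707, -0.001]
wrist_force: [1.3, -0.2, 0.0]
opening: 0.0918
grasp_force: 0.0
top long 649 [ 0.5032 -0.1547  0.1661] 0.1655 ((503.2579345703125, -156.22630310058594), (20.332759857177734, 19.92032241821289), 86.9225845336914) px 322.0 204.0
grip long 889 [ 0.5032 -0.1526  0.1595] 0.1639 ((503.2299499511719, -156.2117156982422), (20.39926528930664, 20.385147094726562), 86.76722717285156) px 322.0 199.0
plate 6131 [ 0.5013 -0.1897  0.1141] 0.1141 ((501.13238525390625, -198.78878784179688), (151.10293579101562, 50.07933044433594), 87.08644104003906) px 320.0 223.0
short 681 [ 0.4991 -0.2361  0.1464] 0.1478 ((499.0459289550781, -239.71035766601562), (20.527971267700195, 20.345165252685547), 68.6658706665039) px 317.0 286.0
[ 0.49932288 -0.16036673  0.43149894] [-3.13535511e-01  1.69523687e-01  1.81703876e+00 -2.95041024e-04
  1.15482949e+00 -3.12696031e-01]
```

View pics/w1.png

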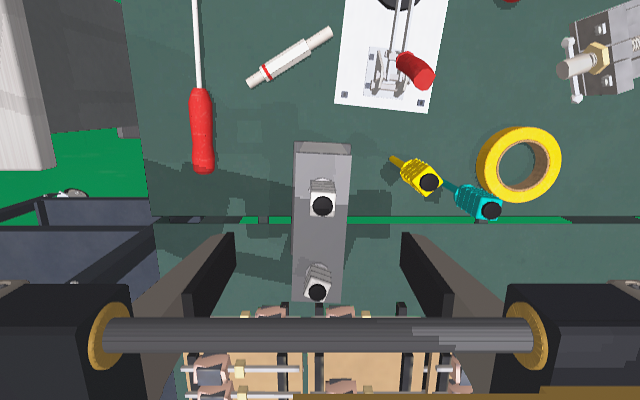

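Wrist view: the long probe's cap is at (322,205) and the short one's at (317,292). The yellow decoy (428,182) clears the finger path.

```bash
python3 -c "
from h import *
go([.5032,-.1562,.317],-3.1)"
```

```text
travel [0.021  0.0193 0.5725] turn [0.0001 0.0003 0.051 ]
```

```bash
python3 -m crank '[{"travel":[0.021,0.019,0],"turn":[0,0,0.051],"grip":60},{"travel":[0.021,0.019,0],"turn":[0,0,0.051],"grip":60},{"travel":[0.021,0.019,0.15],"turn":[0,0,0.051],"grip":60},{"travel":[0.021,0.019,0.3],"turn":[0,0,0.051],"grip":60},{"travel":[0.021,0.019,0.42],"turn":[0,0,0.051],"grip":60},{"travel":[0.021,0.019,0.5],"turn":[0,0,0.051],"grip":60},{"travel":[0.021,0.019,0.55],"turn":[0,0,0.051],"grip":60},{"travel":[0.021,0.019,0.572],"turn":[0,0,0.051],"grip":60},{"travel":[0.021,0.019,0.572],"turn":[0,0,0.051],"grip":60}]' 10
python3 - <<'E'
from h import *
c,K,Rc,o=cam("wrist"); P=cloud(c,K,Rc,o)
cv2.imwrite("pics/w2.png",c["img"][:,:,::-1])
Z=P[...,2]; m=(Z>.158)&(Z<.175)&(abs(P[...,0]-.503)<.014)&(abs(P[...,1]+.156)<.02)
print(cv2.minAreaRect(P[m][:,:2].astype(np.float32)*1000),read_state()["tool_pos"])
E
```

```text
t: 3.3
tool_pos: [0.5034, -0.1554, 0.3166]
ee_rot: [0.0, 0.725, 0.688, 0.0]
wrist_force: [-0.2, 0.7, 0.3]
opening: 0.0552
grasp_force: 0.0
((503.31640625, -155.8712921142578), (20.483734130859375, 20.143198013305664), 88.38355255126953) [ 0.50354453 -0.15535798  0.31704058]
```

View pics/w2.png

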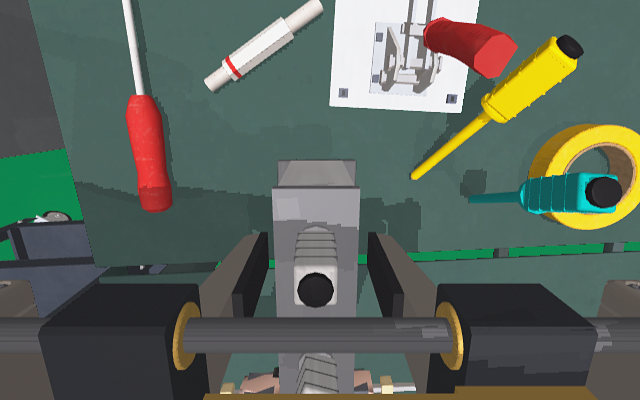

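The probe's cap at (315,290) lies midway between the fingers (edges at about 270 and 368), so I close gently.

```bash
python3 -m crank '[{"travel":[0,0,0],"turn":[0,0,0],"grip":18},{"travel":[0,0,0],"turn":[0,0,0],"grip":18},{"travel":[0,0,0],"turn":[0,0,0],"grip":18},{"travel":[0,0,0],"turn":[0,0,0],"grip":18},{"travel":[0,0,0],"turn":[0,0,0],"grip":18},{"travel":[0,0,0],"turn":[0,0,0],"grip":18},{"travel":[0,0,0],"turn":[0,0,0],"grip":18},{"travel":[0,0,0],"turn":[0,0,0],"grip":18}]' 10
python3 -m crank '[{"travel":[0,0,0],"turn":[0,0,0],"grip":18},{"travel":[0,0,0],"turn":[0,0,0],"grip":18},{"travel":[0,0,0],"turn":[0,0,0],"grip":18},{"travel":[0,0,0],"turn":[0,0,0],"grip":18}]' 10
```

```text
t: 4.15
tool_pos: [0.5033, -0.155, 0.3164]
ee_rot: [0.0, 0.725, 0.688, 0.0]
wrist_force: [-0.7, 0.5, 3.4]
opening: 0.02
grasp_force: 10.0
t: 4.55
tool_pos: [0.5033, -0.155, 0.3164]
ee_rot: [0.0, 0.725, 0.688, 0.0]
wrist_force: [-1.7, 1.2, 5.6]
opening: 0.02
grasp_force: 10.0
```

```bash
python3 -m crank '[{"travel":[0,0,-0.01],"turn":[0,0,0],"grip":15},{"travel":[0,0,-0.03],"turn":[0,0,0],"grip":15},{"travel":[0,0,-0.08],"turn":[0,0,0],"grip":15},{"travel":[0,0,-0.16],"turn":[0,0,0],"grip":15},{"travel":[0,0,-0.25],"turn":[0,0,0],"grip":15},{"travel":[0,0,-0.35],"turn":[0,0,0],"grip":15},{"travel":[0,0,-0.45],"turn":[0,0,0],"grip":15},{"travel":[0,0,-0.56],"turn":[0,0,0],"grip":15},{"travel":[0,0,-0.68],"turn":[0,0,0],"grip":15},{"travel":[0,0,-0.8],"turn":[0,0,0],"grip":15}]' 12
python3 -m crank '[{"travel":[0,0,-0.1],"turn":[0,0,0],"grip":15},{"travel":[0,0,-0.2],"turn":[0,0,0],"grip":15},{"travel":[0,0,-0.25],"turn":[0,0,0],"grip":15},{"travel":[0,0,-0.25],"turn":[0,0,0],"grip":15}]'
python3 -c "
from h import *
go([.55,.10,.526],-3.1)
go([.572,.2257,.526],-3.1)
c,K,Rc,o=cam('side');cv2.imwrite('pics/s3.png',c['img'][:,:,::-1])"
```

```text
t: 5.55
tool_pos: [0.503, -0.155, 0.4779]
ee_rot: [0.0, 0.725, 0.688, 0.0]
wrist_force: [-0.4, -0.5, -1.4]
opening: 0.0198
grasp_force: 12.0
t: 5.95
tool_pos: [0.5034, -0.1551, 0.5279]
ee_rot: [0.001, 0.725, 0.688, 0.001]
wrist_force: [-0.4, -0.4, -1.1]
opening: 0.0196
grasp_force: 12.0
travel [1.2858 0.1665 0.009 ] turn [0.0025 0.0006 0.002 ]
travel [1.9191 0.2437 0.0088] turn [0.0025 0.0006 0.002 ]
```

View pics/s3.png

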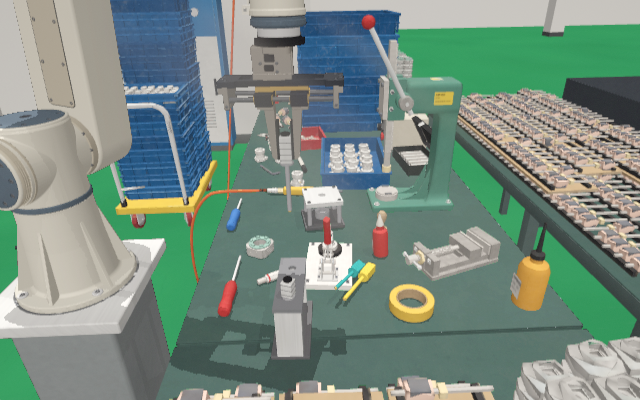

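The probe hangs upright in the gripper at (290,120–210). The two free-standing decoys have toppled on their own, well away from my path. Moving towards the stand.

```bash
python3 -m crank '[{"travel":[0.05,0.01,0],"turn":[0,0,0],"grip":15},{"travel":[0.15,0.02,0],"turn":[0,0,0],"grip":15},{"travel":[0.27,0.03,0],"turn":[0,0,0],"grip":15},{"travel":[0.4,0.05,0],"turn":[0,0,0],"grip":15},{"travel":[0.53,0.07,0],"turn":[0,0,0],"grip":15},{"travel":[0.66,0.085,0],"turn":[0,0,0],"grip":15},{"travel":[0.78,0.1,0],"turn":[0,0,0],"grip":15},{"travel":[0.88,0.11,0],"turn":[0,0,0],"grip":15},{"travel":[0.95,0.12,0],"turn":[0,0,0],"grip":15},{"travel":[1,0.127,0],"turn":[0,0,0],"grip":15}]'
python3 -m crank '[{"travel":[0.05,0.01,0],"turn":[0,0,0],"grip":15},{"travel":[0.15,0.02,0],"turn":[0,0,0],"grip":15},{"travel":[0.28,0.03,0],"turn":[0,0,0],"grip":15},{"travel":[0.42,0.05,0],"turn":[0,0,0],"grip":15},{"travel":[0.55,0.065,0],"turn":[0,0,0],"grip":15},{"travel":[0.65,0.08,0],"turn":[0,0,0],"grip":15},{"travel":[0.7,0.09,0],"turn":[0,0,0],"grip":15},{"travel":[0.7,0.09,0],"turn":[0,0,0],"grip":15}]'
python3 - <<'E'
from h import *
c,K,Rc,o=cam("wrist"); P=cloud(c,K,Rc,o); img=c["img"]; s=read_state()
cv2.imwrite("pics/w4.png",img[:,:,::-1]); np.savez("w4.npz",P=P,img=img)
Z=P[...,2]; m=(Z>.07)&(Z<.088)&(abs(P[...,0]-.572)<.08)&(abs(P[...,1]-.226)<.08)
print(m.sum(),np.median(Z[m]),cv2.minAreaRect(P[m][:,:2].astype(np.float32)*1000))
A=Rq(s["ee_rot"]); T=(P-s["tool_pos"])@A   # tool coords
m=(T[...,2]>.205)&(T[...,2]<.3)&(abs(T[...,0])<.03)&(abs(T[...,1])<.03); v,u=np.where(m)
Q=T[m]; print("stem pts",len(Q),u.min(),u.max(),v.min(),v.max())
for a in range(205,295,10):
    q=Q[(Q[:,2]*1000>=a)&(Q[:,2]*1000<a+10)]
    if len(q): print(a,len(q),q[:,:2].min(0).round(4),q[:,:2].max(0).round(4),q.mean(0).round(4))
print(Q[:,2].max(),s["tool_pos"],s["ee_rot"])
E
```

```text
t: 7.0
tool_pos: [0.5391, 0.0447, 0.5254]
ee_rot: [-0.0, 0.725, 0.689, -0.001]
wrist_force: [-0.5, 0.1, -0.7]
opening: 0.0197
grasp_force: 12.0
t: 7.8
tool_pos: [0.5646, 0.1829, 0.5259]
ee_rot: [-0.0, 0.725, 0.689, -0.0]
wrist_force: [0.2, 0.2, -0.8]
opening: 0.0197
grasp_force: 12.0
6161 0.0791763408244584 ((574.3604125976562, 228.20350646972656), (100.10707092285156, 100.25924682617188), 6.790285110473633)
stem pts 272 312 323 199 226
215 6 [ 0.0028 -0.0006] [0.0034 0.004 ] [0.0032 0.0014 0.2245]
225 56 [ 0.0008 -0.0027] [0.0037 0.0048] [0.0027 0.001  0.2306]
235 49 [ 0.0001 -0.0028] [0.0039 0.005 ] [0.0025 0.001  0.2401]
245 46 [-0.0001 -0.0029] [0.0037 0.005 ] [0.0027 0.001  0.25  ]
255 36 [ 0.0011 -0.0024] [0.0038 0.0045] [0.0028 0.0012 0.2604]
265 32 [ 0.0011 -0.0025] [0.0037 0.0046] [0.0026 0.0009 0.2699]
275 33 [ 0.0008 -0.0027] [0.0037 0.0047] [0.0026 0.0012 0.2793]
285 14 [ 0.0006 -0.0028] [0.0035 0.0048] [0.0025 0.0006 0.287 ]
0.2896240106231274 [0.56437023 0.18216474 0.52597578] [ 3.39980918e-05  7.25073819e-01  6.88671047e-01 -3.80469016e-04]
```

View pics/w4.png

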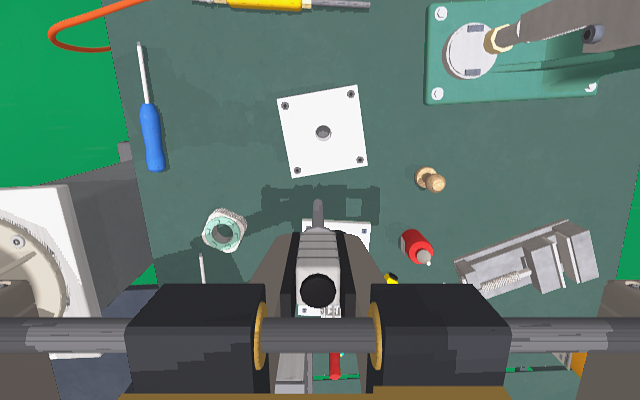

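The hole is at (323,132), the stem tip at (318,200). The stem is straight along the tool axis. Next I hover about 25 mm above the guide plate.

```bash
python3 -c "
from h import *
go([.5734,.2285,.402],-3.1)"
```

```text
travel [0.2341 0.0335 0.6197] turn [-0.0005  0.0006  0.0025]
```

```bash
python3 -m crank '[{"travel":[0.08,0.01,0],"turn":[0,0,0],"grip":15},{"travel":[0.18,0.025,0.05],"turn":[0,0,0],"grip":15},{"travel":[0.234,0.033,0.15],"turn":[0,0,0],"grip":15},{"travel":[0.234,0.033,0.27],"turn":[0,0,0],"grip":15},{"travel":[0.234,0.033,0.39],"turn":[0,0,0],"grip":15},{"travel":[0.234,0.033,0.5],"turn":[0,0,0],"grip":15},{"travel":[0.234,0.033,0.58],"turn":[0,0,0],"grip":15},{"travel":[0.234,0.033,0.62],"turn":[0,0,0],"grip":15},{"travel":[0.234,0.033,0.62],"turn":[0,0,0],"grip":15},{"travel":[0.234,0.033,0.62],"turn":[0,0,0],"grip":15}]'
cat > meas.py <<'E'
from h import *
c,K,Rc,o=cam("wrist"); P=cloud(c,K,Rc,o); img=c["img"]; s=read_state()
A=Rq(s["ee_rot"]); T=(P-s["tool_pos"])@A; Z=P[...,2]
m=(Z>.07)&(Z<.084)&(abs(P[...,0]-.572)<.08)&(abs(P[...,1]-.226)<.08)
print("plate",m.sum(),cv2.minAreaRect(P[m][:,:2].astype(np.float32)*1000))
for lo,hi in((.225,.25),(.25,.275),(.275,.295)):
    q=(T[...,2]>lo)&(T[...,2]<hi)&(abs(T[...,0])<.008)&(abs(T[...,1])<.008); Q=T[q]
    if len(Q): print("stem tool",lo,len(Q),"front x",np.percentile(Q[:,0],95).round(4),"y",Q[:,1].min().round(4),Q[:,1].max().round(4),"zmax",Q[:,2].max().round(4))
print(s["tool_pos"],s["ee_rot"],s["wrist_force"])
for n in ("top","side"):
    c,K,Rc,o=cam(n); P=cloud(c,K,Rc,o); T=(P-s["tool_pos"])@A
    q=(T[...,2]>.225)&(T[...,2]<.295)&(abs(T[...,0])<.01)&(abs(T[...,1])<.01); Q=P[q]
    if len(Q): print(n,"stem world",len(Q),Q.min(0).round(4),Q.max(0).round(4)); 
    m=(P[...,2]>.07)&(P[...,2]<.084)&(abs(P[...,0]-.572)<.07)&(abs(P[...,1]-.226)<.07)
    print(n,"plate",m.sum(),cv2.minAreaRect(P[m][:,:2].astype(np.float32)*1000))
    if n=="side": cv2.imwrite("pics/side_m.png",cv2.resize(c["img"][100:250,250:400],None,fx=3,fy=3,interpolation=2)[:,:,::-1])
cv2.imwrite("pics/w_m.png",img[:,:,::-1])
cv2.imwrite("pics/m%d.png"%(s["t"]*100),np.hstack([cv2.imread("pics/side_m.png"),cv2.resize(img[60:210,245:395],None,fx=2.3333,fy=3,interpolation=2)[:,:,::-1]]))
E
python3 meas.py; ls pics
```

```text
t: 8.85
tool_pos: [0.5736, 0.229, 0.4027]
ee_rot: [0.0, 0.725, 0.688, 0.0]
wrist_force: [0.8, 1.3, -1.9]
opening: 0.0203
grasp_force: 12.0
plate 9489 ((574.3779907226562, 228.3118438720703), (100.2621841430664, 100.37088775634766), 6.729964256286621)
stem tool 0.225 131 front x 0.0026 y -0.0033 0.0046 zmax 0.25
stem tool 0.25 92 front x 0.0026 y -0.0033 0.0042 zmax 0.2748
stem tool 0.275 48 front x 0.0026 y -0.0032 0.0044 zmax 0.289
[0.57366496 0.22895225 0.40312772] [2.30924318e-04 7.25250882e-01 6.88484344e-01 6.42666367e-04] [-0.32862131  0.67781961 -1.45943342]
top plate 248 ((567.6842041015625, 225.1508331298828), (92.12942504882812, 99.54521179199219), 6.8454389572143555)
side stem world 68 [0.5698 0.2204 0.1113] [0.5763 0.2296 0.1769]
side plate 688 ((573.005859375, 226.753173828125), (100.82255554199219, 103.69425964355469), 6.3918657302856445)
a.png
b.png
m890.png
s3.png
side0.png
side_m.png
top0.png
w1.png
w2.png
w4.png
w_m.png
```

View pics/m890.png

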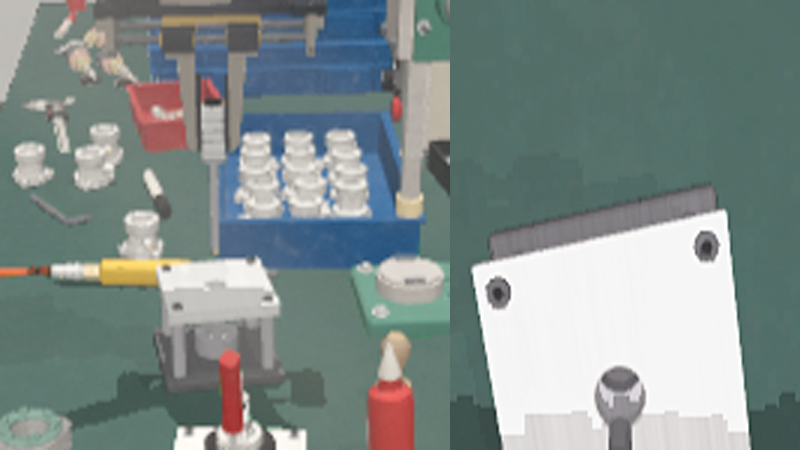

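```bash
python3 -c "
from h import *
s=read_state();go([s['tool_pos'][0],s['tool_pos'][1],.3135],-3.1)"
```

```text
travel [-3.000e-04 -7.000e-04  4.491e-01] turn [ 0.0014 -0.0007  0.0019]
```

The stem at (621,430) lines up with the hole at (620,397), and the side view shows it upright over the plate. I lower it partway and recheck.

```bash
python3 -m crank '[{"travel":[0,0,0.02],"turn":[0,0,0],"grip":15},{"travel":[0,0,0.06],"turn":[0,0,0],"grip":15},{"travel":[0,0,0.11],"turn":[0,0,0],"grip":15},{"travel":[0,0,0.15],"turn":[0,0,0],"grip":15},{"travel":[0,0,0.17],"turn":[0,0,0],"grip":15},{"travel":[0,0,0.18],"turn":[0,0,0],"grip":15},{"travel":[0,0,0.18],"turn":[0,0,0],"grip":15}]'
python3 meas.py; ls pics | grep '^m'
python3 - <<'E'
import cv2
a=cv2.imread("pics/w_m.png")[130:280,240:400]; cv2.imwrite("pics/w5.png",cv2.resize(a,None,fx=4,fy=4,interpolation=2))
E
```

```text
t: 9.7
tool_pos: [0.5733, 0.2287, 0.3659]
ee_rot: [-0.0, 0.725, 0.689, -0.0]
wrist_force: [-0.2, 0.5, -0.9]
opening: 0.0202
grasp_force: 12.0
plate 10947 ((574.34814453125, 228.22821044921875), (100.43244934082031, 100.792724609375), 6.653805732727051)
stem tool 0.225 132 front x 0.0028 y -0.0033 0.0046 zmax 0.25
stem tool 0.25 91 front x 0.0025 y -0.0029 0.0043 zmax 0.2748
stem tool 0.275 70 front x 0.0072 y -0.008 0.0079 zmax 0.2945
[0.57341305 0.2286751  0.36628522] [-1.32784135e-05  7.25260316e-01  6.88474744e-01  2.75573526e-05] [-0.35566095  1.04141341 -0.67787555]
top plate 237 ((562.7685546875, 224.6461181640625), (83.68876647949219, 99.83573913574219), 7.132325172424316)
side stem world 75 [0.5636 0.2188 0.0727] [0.583  0.2382 0.1396]
side plate 668 ((572.8585205078125, 226.9674072265625), (100.13380432128906, 106.49871826171875), 6.735185623168945)
m890.png
m975.png
```

View pics/w5.png

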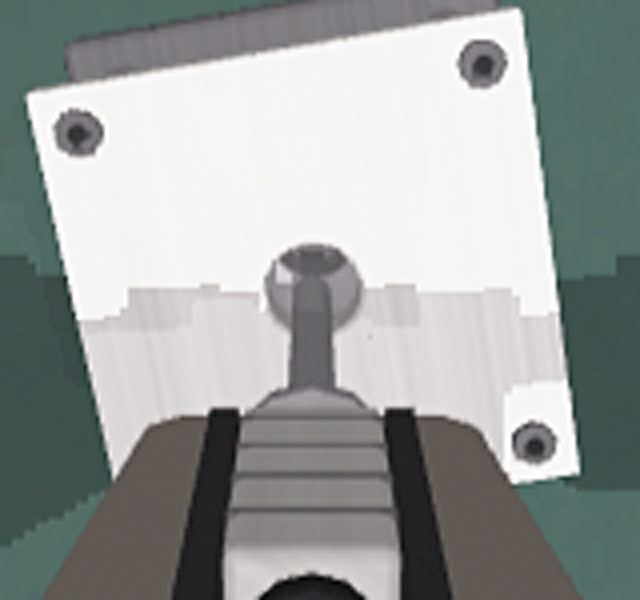

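The stem (313) is centred in the hole (centre about 313,287), so I lower it the rest of the way.

```bash
python3 -m crank '[{"travel":[0,0,0.02],"turn":[0,0,0],"grip":15},{"travel":[0,0,0.06],"turn":[0,0,0],"grip":15},{"travel":[0,0,0.11],"turn":[0,0,0],"grip":15},{"travel":[0,0,0.16],"turn":[0,0,0],"grip":15},{"travel":[0,0,0.21],"turn":[0,0,0],"grip":15},{"travel":[0,0,0.245],"turn":[0,0,0],"grip":15},{"travel":[0,0,0.263],"turn":[0,0,0],"grip":15},{"travel":[0,0,0.263],"turn":[0,0,0],"grip":15},{"travel":[0,0,0.263],"turn":[0,0,0],"grip":15},{"travel":[0,0,0.263],"turn":[0,0,0],"grip":15}]'
python3 meas.py
python3 - <<'E'
from h import *
# grip top height from wrist depth, same patch as at grasp time
c,K,Rc,o=cam("wrist"); P=cloud(c,K,Rc,o); s=read_state()
T=(P-s["tool_pos"])@Rq(s["ee_rot"])
m=(abs(T[...,0])<.009)&(abs(T[...,1])<.008)&(T[...,2]>.12)&(T[...,2]<.16)
print("cap top tool z",np.percentile(T[m][:,2],[2,10,50]).round(4),"world",np.percentile(P[m][:,2],[50,90,98]).round(4))
a=c["img"][130:280,240:400]; cv2.imwrite("pics/w6.png",cv2.resize(a,None,fx=4,fy=4,interpolation=2)[:,:,::-1])
E
```

```text
t: 10.85
tool_pos: [0.5735, 0.2287, 0.3142]
ee_rot: [0.0, 0.725, 0.688, 0.0]
wrist_force: [-0.2, 0.1, -1.4]
opening: 0.02
grasp_force: 12.0
plate 13882 ((574.4033203125, 228.4442901611328), (100.36978912353516, 100.52294921875), 6.632138729095459)
stem tool 0.225 147 front x 0.005 y -0.008 0.0074 zmax 0.2498
stem tool 0.25 41 front x 0.0026 y -0.0025 0.0044 zmax 0.2656
stem tool 0.275 3 front x -0.0075 y -0.007 0.008 zmax 0.284
[0.57346793 0.22871702 0.31416921] [1.43878054e-04 7.25235211e-01 6.88501069e-01 3.81943936e-04] [-0.44963543 -0.10977214 -1.34777167]
top plate 202 ((549.3880004882812, 214.76437377929688), (69.98067474365234, 101.4340591430664), 22.362262725830078)
side stem world 58 [0.5633 0.2199 0.0229] [0.5833 0.2389 0.0881]
side plate 668 ((573.0464477539062, 227.21615600585938), (100.74449157714844, 105.40922546386719), 6.516098976135254)
cap top tool z [0.1464 0.1469 0.1482] world [0.1658 0.1671 0.1676]
```

View pics/w6.png

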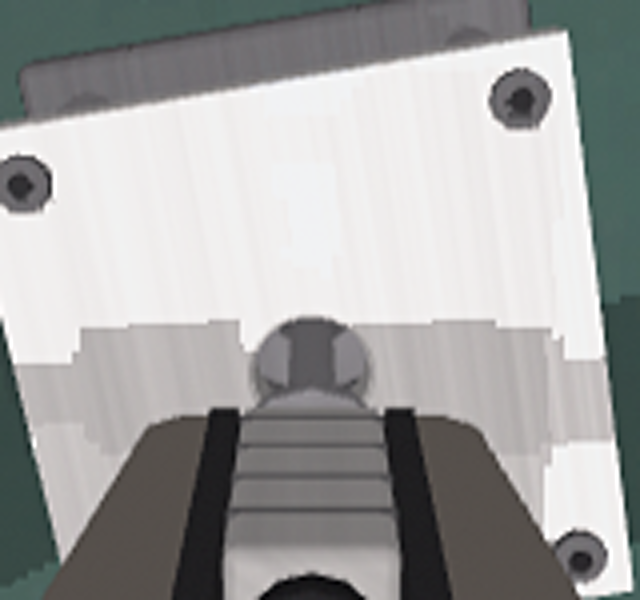

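The stem is centred in the hole (column 311 for both), the cap top is at 167 mm so the tip is at about 22 mm, and the wrist carries only the probe's weight.

```bash
python3 -c "
from rig import r
print(r.close_job())"
```

```text
the job is handed in; nothing more can be done
None
```

I handed the job in with the long probe held upright at 12 N, its stem centred in the guide hole, the tip about 22 mm above the bench, no sign of contact with the stand and the short probe still in the rack; the yellow and turquoise look-alikes toppled early on, apparently by themselves.

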